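# Try the brass carburettor float

## Robot

A 6-joint arm with a two-finger parallel gripper is mounted at the origin on the work surface. World frame = base frame: x ahead of the robot, y to its left, z up, the work surface at z = 0. Lengths are in m, angles in rad, forces in N, time in s.
With the tool pointing down it reaches from about 0.25 to 0.725 m from the base axis. Payload 4 kg.
Tool frame: the origin (TCP) lies midway between the tips of the shut fingers; the grasp point (between the pads) lies 19 mm behind it; z points along the fingers, y is the line along which they close (so a half turn about z gives the same grasp; the last joint's range is limited). The gripper opens to 85 mm and grips with 20 to 120 N. Pads are 22 mm wide; open, the fingers measure 114 mm over their backs; the gripper's body (76 mm by 85 mm) begins 54 mm behind the grasp point. The pads swing forward as they close: fully open they stand 13 mm farther back than shut.
Start: joints at [-1.234, 0.241, 0.005, 1.335, 0, 1.571], TCP at [0.165, -0.472, 0.231] pointing down, gripper open.
Joint ranges: [-2.72, 2.72], [-1.05, 1.87], [-1.09, 1.28], [-1.99, 2.15], [-1.42, 1.44], [-3.14, 3.14]. Speed limits (rad/s): [2.79, 2.79, 3.14, 3.14, 3.14, 3.14].

## Interface

Orientations are given as a unit quaternion [x, y, z, w].
In Python, from workcell import status, camera, get_calibration, ticket gives the robot as it stands.
- The arm moves only by the shell command python3 -m creep 'ROWS' [OPENING]. ROWS is JSON, a list of rows, each a list of 6 numbers: the shift along the world's x, y, z in cm, then the turn, a rotation vector about the world's x, y, z in degrees. A call has 1 to 8 rows; each row shifts and turns the commanded pose from where the row before left it; what a row does not reach is not made up. A row lasts 1/10 s, in which the tool goes at most 50 mm and 8.59 degrees, less where a joint would pass 70% of its speed; a pose out of reach is approached as far as the arm can. A call is refused whole if a number of a shift passes 5 or a number of a turn 8.59, either way. A call with a gripper value outside its range is refused whole. OPENING is the opening, from -1 (shut) to 1 (fully open), so that 0 is half open, set as the call begins (- or left out, the last holds). The fingers move at their own pace and stop on an object; the grip force is fixed at half the most. Time passes only in rows, so rows that do not move let the fingers close. It gives the time, the measured TCP pose, the force, the opening and the grip force at its end, in the units of the state.
- status.get_obs(): the state, without advancing time (a new reading comes with each control period).
- camera(name): name is "side" or "top"; returns the picture (400x640x3 uint8, red, green, blue); there is no depth.
- get_calibration(name): a dict with "fx", "fy", "cx", "cy" (pixels), "rvec" (rotation vector, rad) and "tvec" (3), from world to camera coordinates, as OpenCV has them. Camera axes: x right, y down, z forward; pixel columns grow to the right and rows downward; lengths in m; the calibration is good to about 2 mm. A picture is of the moment at which its call begins. get_calibration takes no time and is no camera call.
- ticket.job_done(): hands the job in; it is judged then, once.
The state is a dict: "clock": time; "joint_pos": joint angles; "joint_vel": joint speeds; "tau": joint torques, N m; "eef_pos": TCP position; "tool_rot": TCP orientation; "ft_force": force on the tool from outside, world axes, zero at the start; "ft_torque": the same for the moment, N m; "grip_width": finger opening in m; "grasp_force": force on a finger pad.
Only numpy, scipy, OpenCV 4.12 (cv2) and the standard library are available. Lean on these libraries where they do the work, as an engineer would, in place of code of your own. Each camera call takes 0.05 s, during which the arm holds its last target. There are 200 camera calls.

## Task

Three carburettors stand upside down on the bench with their bowls off. With the fingertips press the brass float gently all the way down to its stop, hold it down for at least a second, then let it spring back up and draw the hand well clear of it. Do not push, tip or lift its carburettor, do not press hard, and leave the black and white floats, their carburettors and everything else on the bench alone.

Things in the scene. Friction and masses are not known exactly. Their poses are not given: they have to be found in the camera images.
- brass_carb: Upside-down aluminium carburettor (about 0.9 kg, loose, 96 x 66 mm), bowl off. Origin: centre of underside; z up, x along the air tube. Its flange (86 x 62 mm) lies 62 mm above the bench; above it a brass-coloured float on a hinge
- brass_float_top (a point): middle of the top of the brass float, a rounded block 44 x 30 x 13 mm (carburettor's x, y, z). At rest its top is 90 mm above the bench, the highest part; this point is at x = +4, y = 0 mm on the carburettor and sinks 10 mm when fully down; pivot pin along y at x = -32, z = 79 mm
- brass_float (a joint): angle of the brass float: 0 = up (rest), 0.28 rad = fully down on its stop; a light spring lifts it: about 0.5 N at its middle starts it moving and 2 N (up to 4 N nearer the pivot) holds it fully down; beyond that the stop is rigid. As the float tilts, the fingertips bear on it nearer the pivot, so the fingertips may need only 6 to 10 mm of travel
- black_carb: leave alone. Upside-down aluminium carburettor (about 0.9 kg, loose, 96 x 66 mm), bowl off. Origin: centre of underside; z up, x along the air tube. Its flange (86 x 62 mm) lies 62 mm above the bench; above it a black plastic float on a hinge
- black_float_top (a point): middle of the top of the black float, a rounded block 44 x 30 x 13 mm (carburettor's x, y, z). At rest its top is 90 mm above the bench, the highest part; this point is at x = +4, y = 0 mm on the carburettor and sinks 10 mm when fully down; pivot pin along y at x = -32, z = 79 mm
- black_float (a joint): angle of the black float: 0 = up (rest), 0.28 rad = fully down on its stop; leave alone
- white_carb: leave alone. Upside-down aluminium carburettor (about 0.9 kg, loose, 96 x 66 mm), bowl off. Origin: centre of underside; z up, x along the air tube. Its flange (86 x 62 mm) lies 62 mm above the bench; above it a white plastic float on a hinge
- white_float_top (a point): middle of the top of the white float, a rounded block 44 x 30 x 13 mm (carburettor's x, y, z). At rest its top is 90 mm above the bench, the highest part; this point is at x = +4, y = 0 mm on the carburettor and sinks 10 mm when fully down; pivot pin along y at x = -32, z = 79 mm
- white_float (a joint): angle of the white float: 0 = up (rest), 0.28 rad = fully down on its stop; leave alone
- spray_can: leave alone: loose red spray can with white cap, 52 mm across, 130 mm tall, standing; origin at the centre of its underside
- screwdriver: leave alone: loose screwdriver with orange handle, 170 mm long, lying on the bench along its own x; origin under its middle
- float_bowl: leave alone: loose open aluminium float bowl, 56 mm across, 32 mm tall; origin at the centre of its underside
- socket: leave alone: loose steel wrench socket, 26 mm across, 36 mm tall, standing; origin at the centre of its underside
Mind the look-alikes: they are no part of the job. Leave any blue look-alike of the brass_carb alone.

How it is judged:
On the way, in this order (a step that is already met when the one before it is completed fails the run):
1. the brass float is pressed down to its stop by the fingers and held for a second (value of joint brass_float above 0.23 rad and contact force between the fingers and brass_carb above 0.3 N), for 0.9 s.
2. the brass float has sprung back up (value of joint brass_float below 0.03 rad), for 0.2 s.
At the end, for the whole second after the job is handed in: Brass float back up (under 0.03 rad); hand over 80 mm from it; its carburettor upright (within 0.1 rad), at rest, moved under 10 mm; other floats up (under 0.06 rad), their carburettors moved under 8 mm; can, screwdriver, bowl and socket moved under 10 mm (value of joint brass_float below 0.03 rad and distance between the grasp point and brass_float_top above 0.08 m and distance of each of brass_carb, spray_can, screwdriver, float_bowl, socket from where it was at the start of the episode below 0.01 m and angle between brass_carb's own z axis and vertical below 0.1 rad and linear speed of brass_carb below 0.02 m/s and value of joint each of black_float, white_float below 0.06 rad and distance of each of black_carb, white_carb from where it was at the start of the episode below 0.008 m); the robot touches nothing.
It fails at once if the carburettor or its float is pressed hard (over 20 N) (contact force between any of the arm, the fingers and brass_carb above 20 N).
It fails at once if the carburettor with the brass float is pushed along more than 10 mm, tipped or lifted (distance of brass_carb from where it was at the start of the episode above 0.01 m or angle between brass_carb's own z axis and vertical above 0.1 rad).
It fails at once if the carburettor with the black float is touched or moved, or its float is pressed (contact force between any of the arm, the fingers and black_carb above 0.5 N or distance of black_carb from where it was at the start of the episode above 0.008 m or value of joint black_float above 0.06 rad).
It fails at once if the carburettor with the white float is touched or moved, or its float is pressed (contact force between any of the arm, the fingers and white_carb above 0.5 N or distance of white_carb from where it was at the start of the episode above 0.008 m or value of joint white_float above 0.06 rad).
It fails at once if another thing on the bench is moved more than 10 mm (distance of any of spray_can, screwdriver, float_bowl, socket from where it was at the start of the episode above 0.01 m).
It also fails if it takes over 35 s, if anything falls off the work surface, if the arm or the gripper's body presses on something with over 40 N, if the wrist force passes 120 N, or if a joint passes its speed limit or range.

## Working session

There is one attempt and no reset: what is moved stays moved. The work goes in short steps, Python scripts to look and compute and a shell command to move; the robot and the scene stay as the last step left them, time stands still between calls to the robot, and variables do not carry over. Pictures are saved under pics/ and viewed, at most 10 in all, crops included, and the job is handed in when it is done.

```bash
mkdir -p pics; python3 - <<'E'
from workcell import status, camera, get_calibration
import cv2
for n in("top","side"):
    cv2.imwrite(f"pics/{n}0.png",camera(n)[:,:,::-1]); print(n,get_calibration(n))
o=status.get_obs();print(o)
E
```

```text
top {'fx': 486.697148346301, 'fy': 486.697148346301, 'cx': 316.43891133934, 'cy': 197.03540220426316, 'rvec': array([ 2.16544071, -2.22251406,  0.10998607]), 'tvec': array([0.08655998, 0.56077071, 0.95105721])}
side {'fx': 399.45021715269843, 'fy': 399.45021715269843, 'cx': 321.725209183536, 'cy': 203.31614206844282, 'rvec': array([ 2.36143429, -0.45047469,  0.14962198]), 'tvec': array([-0.49015252,  0.25865044,  0.66903047])}
{'clock': 0.1, 'joint_pos': array([-1.23401485e+00,  2.41360724e-01,  3.83200677e-03,  1.33523611e+00,
       -2.37188271e-05,  1.57077791e+00]), 'joint_vel': array([ 0.00033094, -0.00170048,  0.00160222, -0.00025337,  0.0010808 ,
        0.00075407]), 'tau': array([ 4.76061541e-05, -3.73138261e+01,  2.53010291e+01,  1.08674160e-02,
       -3.83860299e-05, -5.14421401e-06]), 'eef_pos': array([ 0.16502254, -0.47135351,  0.2304802 ]), 'tool_rot': array([ 9.85853726e-01,  1.67605077e-01, -1.76639150e-04, -9.68342388e-04]), 'ft_force': array([ 0.58579637, -0.54941741,  0.63798147]), 'ft_torque': array([ 0.03237283, -0.00569455, -0.03591048]), 'grasp_force': 0.0, 'grip_width': 0.0852027283296958}
```

View pics/top0.png

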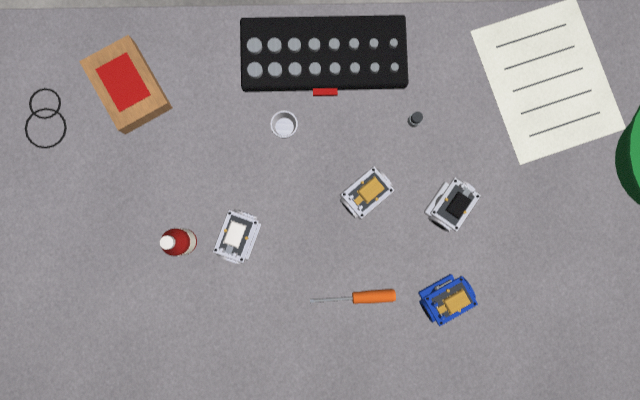

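View pics/side0.png

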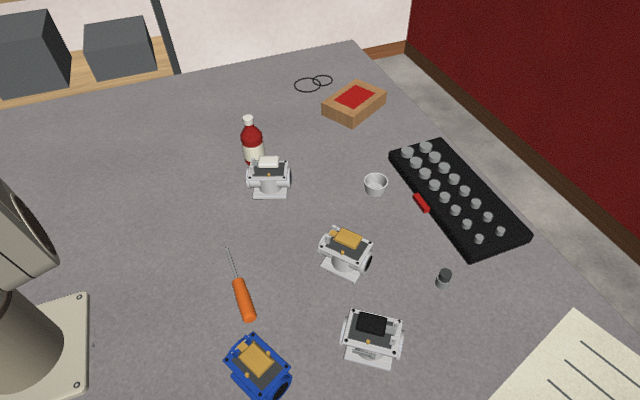

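The top view shows the brass float on the aluminium carburettor at about (370,190), with the black one at (459,206), the white one at (235,235) and the blue look-alike at (452,300). In the side view, brass is at (347,238). Next I'll segment both views and triangulate.

```bash
cat > h.py <<'E'
import numpy as np, cv2
from workcell import camera, get_calibration
def ray(n,uv):
    c=get_calibration(n);R=cv2.Rodrigues(c["rvec"])[0]
    d=R.T@np.array([(uv[0]-c["cx"])/c["fx"],(uv[1]-c["cy"])/c["fy"],1]);return -R.T@c["tvec"],d
def plane(n,uv,z):
    o,d=ray(n,uv);return o+d*(z-o[2])/d[2]
def tri(a,b):
    (o1,d1),(o2,d2)=ray("top",a),ray("side",b)
    s=np.linalg.lstsq(np.c_[d1,-d2],o2-o1,rcond=None)[0]
    p,q=o1+s[0]*d1,o2+s[1]*d2;return (p+q)/2,np.linalg.norm(p-q)
def mask(im,box,lo=(12,90,120),hi=(30,255,255)):
    m=cv2.inRange(cv2.cvtColor(im,cv2.COLOR_RGB2HSV),lo,hi);k=np.zeros_like(m);x0,y0,x1,y1=box
    k[y0:y1,x0:x1]=m[y0:y1,x0:x1];return k
E
python3 - <<'E'
from h import *
T,S=(cv2.imread(f"pics/{n}0.png")[:,:,::-1].copy() for n in("top","side"))
outs=[]
for n,im,box in(("top",T,(335,160,400,225)),("side",S,(310,215,385,285))):
    m=mask(im,box);c=max(cv2.findContours(m,0,2)[0],key=cv2.contourArea)
    print(n,cv2.minAreaRect(c),cv2.contourArea(c))
    x0,y0,x1,y1=box;v=im.copy()
    outs.append(cv2.resize(v[y0:y1,x0:x1],(400,400),interpolation=cv2.INTER_NEAREST))
    if n=="top": b=cv2.boxPoints(cv2.minAreaRect(c)); print(b,[plane("top",p,.09)[:2] for p in b])
cv2.imwrite("pics/crop.png",np.hstack(outs)[:,:,::-1])
E
```

```text
top ((368.38824462890625, 193.4529571533203), (19.849136352539062, 31.67184829711914), 49.398704528808594) 401.0
[[349.90588 196.22354]
 [373.95294 175.61179]
 [386.8706  190.68237]
 [362.82355 211.29413]] [array([0.55750359, 0.01155651]), array([ 0.59489501, -0.03457515]), array([ 0.56611188, -0.0576631 ]), array([ 0.52891222, -0.01151092])]
side ((344.73712158203125, 236.7165069580078), (31.78033447265625, 15.534796714782715), 23.96249008178711) 371.0
```

View pics/crop.png

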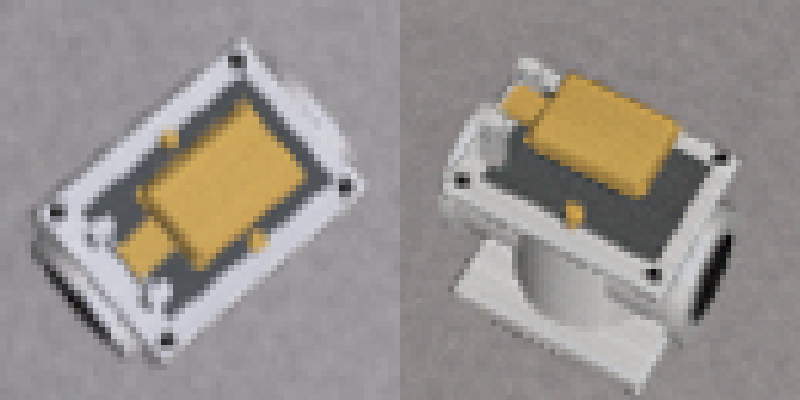

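The crop shows the float's top face centred at about (371.4,190.1) in the top view and (348.2,237.5) in the side view. The hinge tab is at its lower left in the top view.

```bash
python3 - <<'E'
from h import *
print(tri((371.4,190.1),(348.2,237.5)))
c=plane("top",(371.4,190.1),.09);print(c)
f=lambda x,y:(335+x/6.154,160+y/6.154)
# screw corners of the flange: cw
s=[plane("top",f(*p),.062)[:2] for p in((237,62),(345,187),(167,341),(57,212))]
print(np.round(s,4),np.mean(s,0)); a=(s[0]+s[1]-s[2]-s[3])/2;print("x dir",a,np.degrees(np.arctan2(a[1],a[0])))
tab=plane("top",f(145,247),.079);print("tab",tab)
o=np.mean(s,0); u=a/np.linalg.norm(a);print("pred float top",o+.004*u, "pin",o-.032*u)
for n,p in(("black",(459,206)),("white",(235,235)),("can",(168,242)),("bowl",(284,124)),("socket",(416,119))):print(n,plane("top",p,.09 if n!="can" else .13)[:2])
# base reproj check
E
```

```text
(array([ 0.56771704, -0.02903986,  0.08766184]), np.float64(0.0008368437126034519))
[ 0.5679149  -0.02884085  0.09      ]
[[ 0.6089 -0.0382]
 [ 0.5689 -0.0706]
 [ 0.5223 -0.0133]
 [ 0.5633  0.0196]] [ 0.56585121 -0.02560249]
x dir [ 0.04608369 -0.05753632] -51.307029742491025
tab [ 0.55056101 -0.005527    0.079     ]
pred float top [ 0.5683518  -0.02872451] pin [ 0.54584651 -0.00062626]
black [ 0.53414058 -0.19137566]
white [0.49148409 0.2249726 ]
can [0.48234788 0.33590381]
bowl [0.6960887  0.13071088]
socket [ 0.70028418 -0.11789446]
```

```bash
python3 -m creep '[[2.5,2.7,0,0,0,5],[2.5,2.7,0,0,0,5],[2.5,2.7,0,0,0,5],[2.5,2.7,0,0,0,4.4],[2.5,2.7,0,0,0,0],[2.5,2.7,0,0,0,0],[2.5,2.7,0,0,0,0],[2.5,2.7,0,0,0,0]]' -1
python3 -m creep '[[2.5,2.8,0,0,0,0],[2.5,2.8,0,0,0,0],[2.5,2.8,0,0,0,0],[2.5,2.8,-1,0,0,0],[2.5,2.8,-2,0,0,0],[2.5,2.8,-2,0,0,0],[2.5,2.8,-2,0,0,0],[2.5,2.8,-2,0,0,0]]'
python3 -m creep '[[0,0,0,0,0,0],[0,0,0,0,0,0],[0,0,0,0,0,0]]'
python3 - <<'E'
from h import *
from workcell import status
o=status.get_obs();print(o)
t=camera("top")[120:260,300:440];s=camera("side")[150:290,270:410]
cv2.imwrite("pics/a.png",cv2.resize(np.hstack([t,s])[:,:,::-1],(800,400)))
E
```

```text
clock: 0.9
eef_pos: [0.3658, -0.2545, 0.231]
tool_rot: [0.944, 0.331, -0.0, -0.0]
ft_force: [-0.0, 0.0, -0.4]
grip_width: 0.0002
grasp_force: 0.0
clock: 1.7
eef_pos: [0.5657, -0.0306, 0.14]
tool_rot: [0.943, 0.331, -0.0, -0.0]
ft_force: [0.6, -0.5, -0.1]
grip_width: 0.0
grasp_force: 0.0
clock: 2.0
eef_pos: [0.5648, -0.0325, 0.1416]
tool_rot: [0.944, 0.331, -0.0, 0.0]
ft_force: [0.4, -0.5, -0.9]
grip_width: 0.0004
grasp_force: 0.0
{'clock': 2.0, 'joint_pos': array([-5.73494269e-02,  4.21682485e-01,  2.37988721e-02,  1.17319272e+00,
       -3.33617190e-04,  2.40949307e+00]), 'joint_vel': array([-0.01565032, -0.0192593 ,  0.00170227, -0.00032909,  0.00131736,
        0.00171298]), 'tau': array([ 5.79770990e-01, -4.36544251e+01,  2.38152695e+01, -1.29798433e-02,
        2.60574231e-02, -1.70564101e-03]), 'eef_pos': array([ 0.56478131, -0.03252686,  0.14160777]), 'tool_rot': array([ 9.43626763e-01,  3.31011305e-01, -1.93384352e-04,  1.00142598e-04]), 'ft_force': array([ 0.41794685, -0.54276005, -0.87284694]), 'ft_torque': array([ 0.00997056, -0.04821099,  0.02014373]), 'grasp_force': 0.0, 'grip_width': 0.00044424445087512293}
```

View pics/a.png

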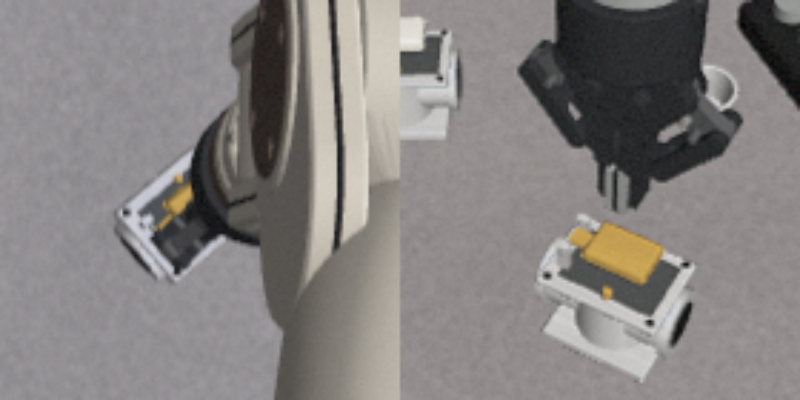

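The side view shows the shut fingertips about 5 cm above the float, at crop (625,205), with the float at (625,250). I'll shift slightly and come down close to it.

```bash
python3 -m creep '[[0.3,0,-1,0,0,0],[0.3,0,-1,0,0,0],[0,0,-1,0,0,0],[0,0,-0.7,0,0,0],[0,0,-0.5,0,0,0],[0,0,0,0,0,0],[0,0,0,0,0,0],[0,0,0,0,0,0]]'
python3 - <<'E'
from h import *
from workcell import status
o=status.get_obs();print(o["eef_pos"],o["ft_force"])
c=get_calibration("side");print(cv2.projectPoints(o["eef_pos"],c["rvec"],c["tvec"],np.array([[c["fx"],0,c["cx"]],[0,c["fy"],c["cy"]],[0,0,1]]),None)[0])
s=camera("side")[200:290,300:400]
cv2.imwrite("pics/b.png",cv2.resize(s[:,:,::-1],(600,540)))
E
```

```text
clock: 2.9
eef_pos: [0.5716, -0.0319, 0.0997]
tool_rot: [0.944, 0.331, 0.0, 0.0]
ft_force: [0.1, -0.8, -0.1]
grip_width: 0.0001
grasp_force: 0.0
[ 0.57159889 -0.03186668  0.09974689] [ 0.11765819 -0.78132274 -0.0787512 ]
[[[351.29096932 233.80442315]]]
```

View pics/b.png

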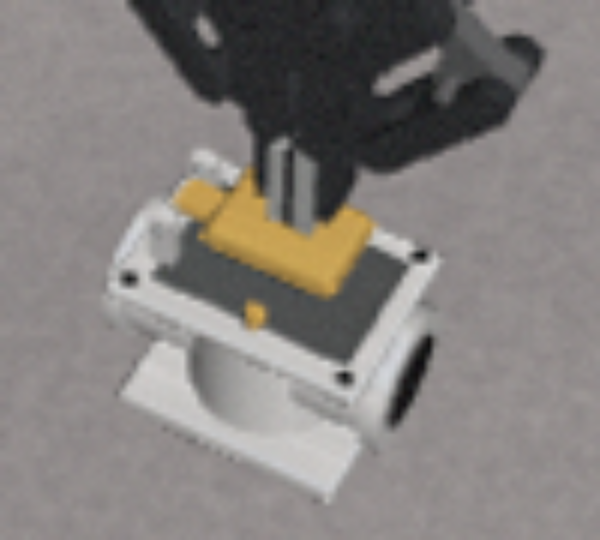

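The fingertips hover about 1 cm above the float's middle, at crop (293,215). I'll go down in small steps and watch the force.

```bash
for i in 1; do python3 -m creep '[[0,0,-0.3,0,0,0],[0,0,-0.3,0,0,0],[0,0,-0.2,0,0,0],[0,0,-0.1,0,0,0],[0,0,0,0,0,0],[0,0,0,0,0,0]]'; done
python3 -m creep '[[0,0,-0.1,0,0,0],[0,0,-0.1,0,0,0],[0,0,-0.1,0,0,0],[0,0,0,0,0,0],[0,0,0,0,0,0]]'
python3 -m creep '[[0,0,-0.1,0,0,0],[0,0,0,0,0,0],[0,0,0,0,0,0]]'
```

```text
clock: 3.55
eef_pos: [0.5712, -0.0319, 0.0903]
tool_rot: [0.944, 0.331, -0.0, -0.0]
ft_force: [0.2, -0.7, 0.4]
grip_width: 0.0001
grasp_force: 0.0
clock: 4.05
eef_pos: [0.5715, -0.032, 0.0875]
tool_rot: [0.944, 0.331, 0.0, 0.0]
ft_force: [0.9, -1.0, 0.5]
grip_width: 0.0001
grasp_force: 0.6
clock: 4.35
eef_pos: [0.5714, -0.032, 0.0864]
tool_rot: [0.944, 0.331, 0.0, 0.0]
ft_force: [2.2, -0.9, 1.6]
grip_width: -0.0002
grasp_force: 0.7
```

```bash
python3 -m creep '[[0,0,-0.1,0,0,0],[0,0,0,0,0,0],[0,0,0,0,0,0]]'
python3 -m creep '[[0,0,-0.1,0,0,0],[0,0,0,0,0,0],[0,0,0,0,0,0]]'
python3 - <<'E'
from h import *
s=camera("side")[200:290,300:400]
cv2.imwrite("pics/c.png",cv2.resize(s[:,:,::-1],(600,540)))
E
```

```text
clock: 4.65
eef_pos: [0.5713, -0.0319, 0.0853]
tool_rot: [0.944, 0.331, 0.0, 0.0]
ft_force: [1.6, -1.5, 0.4]
grip_width: 0.0002
grasp_force: 0.8
clock: 4.95
eef_pos: [0.5713, -0.032, 0.0843]
tool_rot: [0.944, 0.331, 0.0, 0.0]
ft_force: [1.7, -1.3, 1.5]
grip_width: 0.0001
grasp_force: 0.9
```

View pics/c.png

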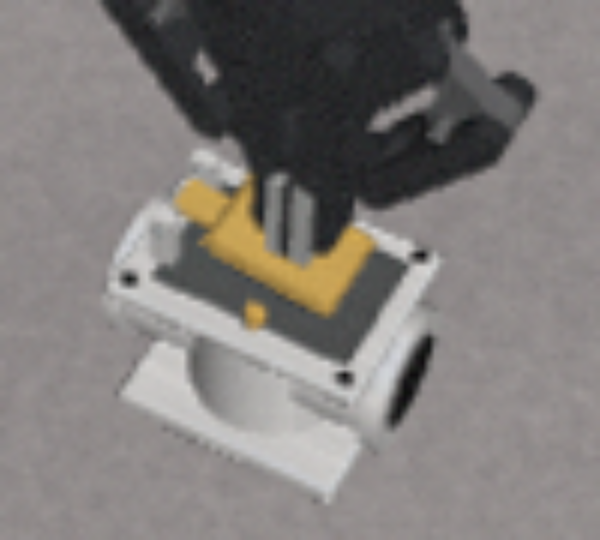

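The float is tilting, with its free corner moving from (333,295) to (328,313), and the body hasn't moved. I'll continue in finer steps.

```bash
for r in 1; do
python3 -m creep '[[0,0,-0.1,0,0,0],[0,0,0,0,0,0],[0,0,0,0,0,0]]'|egrep 'eef|for'
python3 -m creep '[[0,0,-0.1,0,0,0],[0,0,0,0,0,0],[0,0,0,0,0,0]]'|egrep 'eef|for'
python3 -m creep '[[0,0,-0.05,0,0,0],[0,0,0,0,0,0],[0,0,0,0,0,0]]'|egrep 'eef|for'; done
```

```text
eef_pos: [0.5713, -0.032, 0.0833]
ft_force: [0.9, -0.8, 0.8]
grasp_force: 1.0
eef_pos: [0.5713, -0.032, 0.0823]
ft_force: [0.9, -1.5, 1.9]
grasp_force: 1.1
eef_pos: [0.5713, -0.032, 0.0818]
ft_force: [1.5, -1.8, 1.5]
grasp_force: 1.1
```

```bash

python3 -m creep '[[0,0,-0.05,0,0,0],[0,0,0,0,0,0],[0,0,0,0,0,0]]'|egrep 'eef|for'
python3 -m creep '[[0,0,-0.05,0,0,0],[0,0,0,0,0,0],[0,0,0,0,0,0]]'|egrep 'eef|for'
python3 - <<'E'
from h import *
s=camera("side")[200:290,300:400]
cv2.imwrite("pics/d.png",cv2.resize(s[:,:,::-1],(600,540)))
E
```

```text
eef_pos: [0.5712, -0.0319, 0.0813]
ft_force: [1.6, -2.0, 1.7]
grasp_force: 1.2
eef_pos: [0.5713, -0.032, 0.0808]
ft_force: [1.2, -2.8, 1.5]
grasp_force: 1.2
```

View pics/d.png

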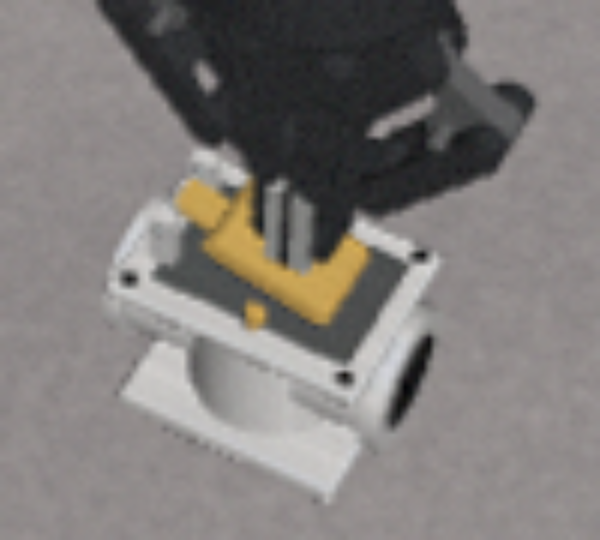

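The free corner is now at about (325,325). There's no stop signature yet, so I'll continue.

```bash

python3 -m creep '[[0,0,-0.05,0,0,0],[0,0,0,0,0,0],[0,0,0,0,0,0]]'|egrep 'eef|for'
python3 -m creep '[[0,0,-0.05,0,0,0],[0,0,0,0,0,0],[0,0,0,0,0,0]]'|egrep 'eef|for'
```

```text
eef_pos: [0.5713, -0.0319, 0.0804]
ft_force: [2.1, -1.9, 2.6]
grasp_force: 1.5
eef_pos: [0.5714, -0.032, 0.0801]
ft_force: [0.4, -2.2, 4.2]
grasp_force: 2.7
```

The force jumped from 1.5 to 2.7 N on the pad and to 4.2 N at the wrist, and the motion lagged, so the float is on its stop. Now I'll hold.

```bash
Z='x'
python3 -m creep '[[0,0,0,0,0,0],[0,0,0,0,0,0],[0,0,0,0,0,0],[0,0,0,0,0,0],[0,0,0,0,0,0],[0,0,0,0,0,0],[0,0,0,0,0,0],[0,0,0,0,0,0]]'|egrep 'clo|eef|for'
python3 -m creep '[[0,0,0,0,0,0],[0,0,0,0,0,0],[0,0,0,0,0,0],[0,0,0,0,0,0],[0,0,0,0,0,0],[0,0,0,0,0,0],[0,0,0,0,0,0],[0,0,0,0,0,0]]'|egrep 'clo|eef|for'
python3 - <<'E'
from h import *
s=camera("side")[200:290,300:400]
cv2.imwrite("pics/e.png",cv2.resize(s[:,:,::-1],(600,540)))
E
```

```text
clock: 7.95
eef_pos: [0.5714, -0.032, 0.0801]
ft_force: [0.1, -2.9, 5.9]
grasp_force: 2.9
clock: 8.75
eef_pos: [0.5714, -0.032, 0.0801]
ft_force: [0.7, -2.8, 4.7]
grasp_force: 2.9
```

View pics/e.png

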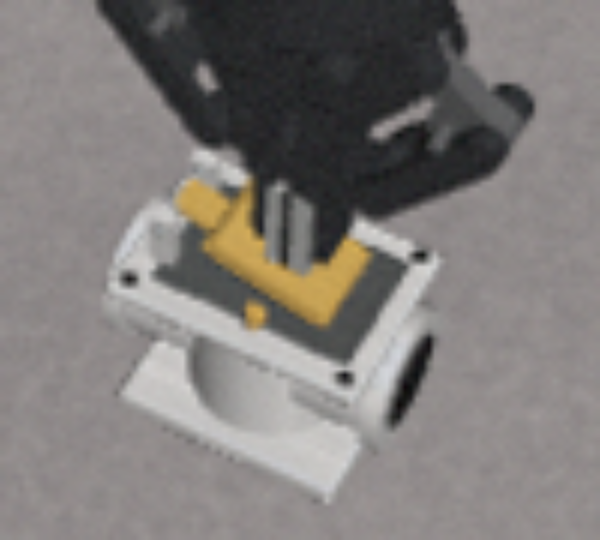

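The float is fully down, with its free corner at about (323,327), and the carburettor hasn't moved. I'll lift straight up slowly, then well clear, and check.

```bash

python3 -m creep '[[0,0,0.2,0,0,0],[0,0,0.2,0,0,0],[0,0,0.3,0,0,0],[0,0,0.3,0,0,0],[0,0,0.5,0,0,0],[0,0,0.5,0,0,0],[0,0,1,0,0,0],[0,0,1.5,0,0,0]]'|egrep 'clo|eef|for'
python3 -m creep '[[0,0,2,0,0,0],[0,0,2,0,0,0],[0,0,3,0,0,0],[0,0,3,0,0,0],[0,0,2,0,0,0],[0,0,1,0,0,0],[0,0,0,0,0,0],[0,0,0,0,0,0]]'|egrep 'clo|eef|for'
python3 -m creep '[[0,0,0,0,0,0],[0,0,0,0,0,0],[0,0,0,0,0,0],[0,0,0,0,0,0],[0,0,0,0,0,0]]'|egrep 'clo|eef|for'
python3 - <<'E'
from h import *
im=camera("side");s=im[200:290,300:400]
m=mask(im,(310,215,385,285));c=max(cv2.findContours(m,0,2)[0],key=cv2.contourArea);print(cv2.minAreaRect(c))
cv2.imwrite("pics/f.png",cv2.resize(s[:,:,::-1],(600,540)))
E
```

```text
clock: 9.6
eef_pos: [0.5704, -0.0318, 0.1248]
ft_force: [-0.2, -0.4, 0.4]
grasp_force: 0.0
clock: 10.4
eef_pos: [0.5708, -0.0319, 0.254]
ft_force: [-0.6, -0.9, -0.4]
grasp_force: 0.0
clock: 10.9
eef_pos: [0.5712, -0.0319, 0.2546]
ft_force: [-0.3, 1.0, -0.4]
grasp_force: 0.0
((344.73712158203125, 236.7165069580078), (31.78033447265625, 15.534796714782715), 23.96249008178711)
```

View pics/f.png

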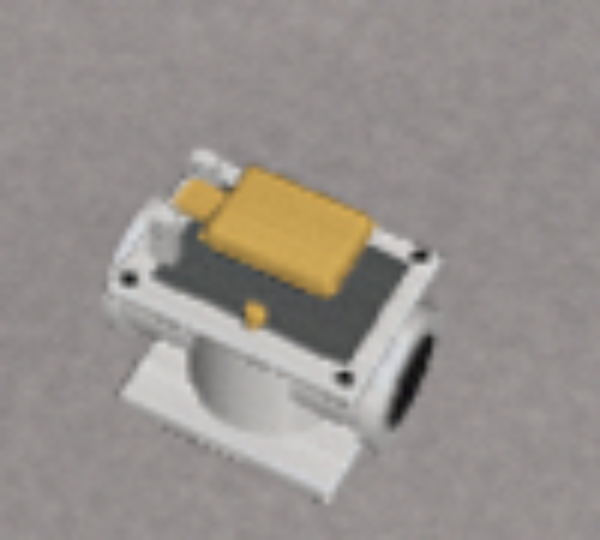

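The float is back up, with exactly the same outline as at the start, and the hand is 16 cm above it.

```bash
python3 -c "from workcell import ticket;print(ticket.job_done())"
```

```text
the job is handed in; nothing more can be done
None
```

I pressed the brass float down to its stop, held it there for over 1.6 s with at most about 6 N read at the wrist, then let it spring back up; its carburettor did not visibly move, the hand ended 16 cm clear, and the job is handed in (no verdict was returned).

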